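# Stow the glass jars, bar the rack, flip the sign

### The arm

A 6-joint arm with a two-finger parallel gripper is mounted at the origin on a cart in front of the work surface, level with it; the furniture and walls round the work are solid. World frame = base frame: x ahead of the robot, y to its left, z up, the work surface at z = 0. Lengths are in mm, angles in rad, forces in N, time in s.
With the tool pointing down it reaches from about 275 to 1000 mm from the base axis. Payload 8.4 kg.
Tool frame: the origin (TCP) lies between the finger pads; the fingertips stand 22 mm ahead of it and the grasp point (between the pads) lies 3 mm ahead of it (r.nose_length is the z of the fingertips in the tool frame, in mm); z points along the fingers, y is the line along which they close (so a half turn about z gives the same grasp; the last joint's range is limited). The gripper opens to 85 mm and grips with 20 to 120 N. Pads are 22 mm wide; open, the fingers measure 114 mm over their backs; the gripper's body (76 mm by 85 mm) begins 54 mm behind the grasp point. The pads swing forward as they close: fully open they stand 13 mm farther back than shut.
Start: joints at [1.209, 0.353, 1.633, -0, 1.155, -0.002], TCP at [220.053, 584.983, 253.281] pointing down, gripper open.
Joint ranges: [-2.63, 2.63], [-0.92, 2.1], [0.06, 2.66], [-1.3, 4.44], [0, 2.69], [-3.02, 3.02]. Speed limits (rad/s): [2.22, 2.22, 2.79, 3.14, 3.14, 3.14].

### API

Orientations are given as [roll, pitch, yaw] about the fixed x, y, z axes, in that order (R = Rz(yaw) Ry(pitch) Rx(roll)).
In Python, from rig import r gives the robot as it stands.
- The arm moves only by the shell command python3 steer.py FILE [FORCE], which reads ROWS from the file FILE. ROWS is a JSON object whose key "steps" holds a list of rows, 1 to 5 of them, each of 7 numbers: a rotation vector rx, ry, rz in shares of pi/2 rad (1.0 is pi/2 rad), then dx, dy, dz in shares of 400 mm (1.0 is 400 mm), then the opening from 0.0 (shut) to 1.0 (fully open); each row shifts and turns the commanded pose from where the row before left it, along the tool's axes as they then stand; what a row does not reach is not made up. A row lasts 1/12 s, in which the tool goes at most 41.7 mm and 0.125 rad, less where a joint would pass 70% of its speed; a pose out of reach is approached as far as the arm can. The fingers move at their own pace and stop on an object; FORCE is the grip in N (left out, the last holds). Time passes only in rows, so rows that do not move let the fingers close. It prints the time, the measured TCP pose, the force, the opening and the grip force at its end. A shift or turn number past 1, either way, is cut back to 1. Input that does not fit is refused with a message, and nothing moves.
- r.sense(): the state, without advancing time (a new reading comes with each control period).
- r.grab_frame(name): name is "side" or "top"; returns the picture (400x640x3 uint8, red, green, blue); there is no depth.
- r.camera_params(name): a dict with "fx", "fy", "cx", "cy" (pixels), "rvec" (rotation vector, rad) and "tvec" (3), from world to camera coordinates, as OpenCV has them. Camera axes: x right, y down, z forward; pixel columns grow to the right and rows downward; lengths in mm; the calibration is good to about 2 mm. A picture is of the moment at which its call begins. camera_params takes no time and is no camera call.
- r.sign_off(): hands the job in; it is judged then, once.
The state is a dict: "clock": time; "qpos": joint angles; "qvel": joint speeds; "joint_efforts": joint torques, N m; "eef_pos": TCP position; "tcp_rot": TCP orientation; "contact_force": force on the tool from outside, world axes, zero at the start; "wrist_torque": the same for the moment, N m; "opening": opening from 0.0 (shut) to 1.0 (fully open); "grasp_force": force on a finger pad.
Only numpy, scipy, OpenCV 4.12 (cv2) and the standard library are available. Lean on these libraries where they do the work, as an engineer would, in place of code of your own. Each camera call takes 0.05 s, during which the arm holds its last target. There are 200 camera calls.

### The job

Put every glass jar away upright in the blue rack, one to a compartment; the glass is thin, so grip the jars gently, with no more than 45 N. Then slide the yellow-handled retaining bar through both steel eyelets along the front of the rack, from the right-hand end, until its handle is close up to the first eyelet, and after that turn the swivelling sign half a turn so that its red face is to the front, towards the robot, instead of the green. Leave the other things on the bench where they are.

Things in the scene. Friction and masses are not known exactly. Their poses are not given: they have to be found in the camera images.
- jar_0: small amber glass jar with an aluminium lid, round, 44 mm in diameter, 55 mm high, about 0.12 kg; origin at the centre of its underside, z up. Thin glass: it breaks when the forces of the two fingers on it add up to over 100 N, so grip it with 45 N at most. May be absent (None).
- jar_1: small amber glass jar with an aluminium lid, round, 44 mm in diameter, 55 mm high, about 0.12 kg; origin at the centre of its underside, z up. Thin glass: it breaks when the forces of the two fingers on it add up to over 100 N, so grip it with 45 N at most. May be absent (None).
- jar_2: small amber glass jar with an aluminium lid, round, 44 mm in diameter, 55 mm high, about 0.12 kg; origin at the centre of its underside, z up. Thin glass: it breaks when the forces of the two fingers on it add up to over 100 N, so grip it with 45 N at most. May be absent (None).
- jar_3: small amber glass jar with an aluminium lid, round, 44 mm in diameter, 55 mm high, about 0.12 kg; origin at the centre of its underside, z up. Thin glass: it breaks when the forces of the two fingers on it add up to over 100 N, so grip it with 45 N at most. May be absent (None).
- jar_4: small amber glass jar with an aluminium lid, round, 44 mm in diameter, 55 mm high, about 0.12 kg; origin at the centre of its underside, z up. Thin glass: it breaks when the forces of the two fingers on it add up to over 100 N, so grip it with 45 N at most. May be absent (None).
- jar_rack: blue rack fixed to the bench, 138 (x) by 170 mm (y), front to -x; origin under its centre, z up. Floor 6 mm and walls 18 mm above the bench. Six open-topped compartments, 54 (x) by 50 mm (y), centres at x = -37, +37 and y = -55, 0, +55 mm; rows 20 mm apart, so there is finger room only before and behind a jar (fingers closing along the rack's x), above the walls.
- eyelet_right (a point): centre of the steel eyelet at the front of the rack at its right-hand (-y) end, at x = -85, y = -81, z = 38 mm in the rack's frame; axes as the rack's. The ring lies across the rack's y; hole 18 mm in diameter, wire 6 mm thick. The bar enters here, moving along the rack's +y.
- eyelet_left (a point): centre of the like eyelet at the left-hand (+y) end, at x = -85, y = +81, z = 38 mm in the rack's frame, in line with the first; axes as the rack's.
- retaining_bar: retaining bar, 257 mm long, 0.07 kg: yellow handle 60 mm long, 16 mm wide, 16 mm high (grip it across its width, from above) and a round steel shaft 10 mm in diameter with a tapered tip. Origin on the shaft's axis in mid-handle; x points along the shaft to the tip, 227 mm off, z up as it lies. Handle and shaft are flush below, 5 mm under the axis; the handle's top is 11 mm above it.
- sign_stand: foot of the sign, fixed to the bench: dark disc 68 mm across with a short post; origin under its centre, z up; at yaw 0 the sign's front is to -x.
- sign_panel (a joint): turn of the sign about its upright post, rad: about 0 as found, green face (white disc) to the front; pi = half a turn, red face (white bar) to the front. It grows counter-clockwise seen from above and turns only that way: stops at -0.15 and 3.25. It stays where it is left (light friction, 0.04 N m).
- sign_top (a point): middle of the top edge of the sign's panel, on the turning axis, 90 mm above the bench. Panel 80 mm wide, 12 mm thick, 62 mm high; the point's axes turn with it: x along the thickness (-x out of the green face), y along the width. Grip it here from above, across the thickness, and twist.
- tape_roll: cream roll of masking tape, 100 mm across, 25 mm high; a bystander, origin at the centre of its underside
- brush: orange bench brush, 85 mm long; a bystander, origin at the centre of its underside
- black_tape: roll of black tape, 58 mm across, 19 mm high; a bystander, origin at the centre of its underside

How it is judged:
By the outcome, as a careful person would: the job done as asked, in the order asked, and still so for the second after the job is handed in, with the robot touching nothing.
Of jar_0, jar_1, jar_2, jar_3, jar_4 only 3 to 5 are there at a start; the rules pass over those that are not, and their reading is None.
At some moment in a run one of retaining_bar may be knocked a few centimetres aside while the robot is not near it.
It also fails if it takes over 210 s, if anything falls off the work surface, if the arm or the gripper's body presses on something with over 40 N, if the wrist force passes 120 N, or if a joint passes its speed limit or range.

## Working session

There is one attempt and no reset: what is moved stays moved. The work goes in short steps, Python scripts to look and compute and a shell command to move; the robot and the scene stay as the last step left them, time stands still between calls to the robot, and variables do not carry over. Pictures are saved under pics/ and viewed, at most 14 in all, crops included, and the job is handed in when it is done.

```bash
ls; mkdir -p pics
python3 - <<'E'
from rig import r
import cv2
print(r.sense()); print(r.nose_length)
for n in("top","side"):
    print(r.camera_params(n)); cv2.imwrite(f"pics/{n}0.png",r.grab_frame(n)[:,:,::-1])
E
```

```text
pics
rig.py
steer.py
{'clock': 0.0, 'qpos': array([ 1.20857165e+00,  3.53669479e-01,  1.63415829e+00,  3.50648661e-06,
        1.15519047e+00, -2.38910423e-03]), 'qvel': array([-0.00082038,  0.00022277, -0.00130174, -0.0007764 , -0.00196824,
        0.0021496 ]), 'joint_efforts': array([ 3.14255667e-03, -6.05261207e+01, -3.42078602e+01,  9.15475857e-05,
        9.22510866e-03, -5.87787167e-05]), 'eef_pos': array([219.90581981, 584.54682793, 252.53800191]), 'tcp_rot': array([-3.14016708e+00, -6.61182563e-06,  2.78175566e+00]), 'contact_force': array([ 0.03552783,  0.24330936, -0.56233967]), 'wrist_torque': array([0.01494414, 0.05176221, 0.04641158]), 'grasp_force': 0.0, 'opening': 1.0015137937308924}
22.0
{'fx': 389.9862789487341, 'fy': 389.9862789487341, 'cx': 320.9390164190244, 'cy': 204.81582189040236, 'rvec': array([ 2.19488449, -2.21461755,  0.0601903 ]), 'tvec': array([ -23.40278157,  576.10001212, 1012.18633054])}
{'fx': 392.9259342422458, 'fy': 392.9259342422458, 'cx': 324.4569494360228, 'cy': 201.26190033231498, 'rvec': array([ 2.135277  , -0.84076833,  0.41877287]), 'tvec': array([-459.91472709,  315.5096842 ,  855.33622385])}
```

View pics/top0.png

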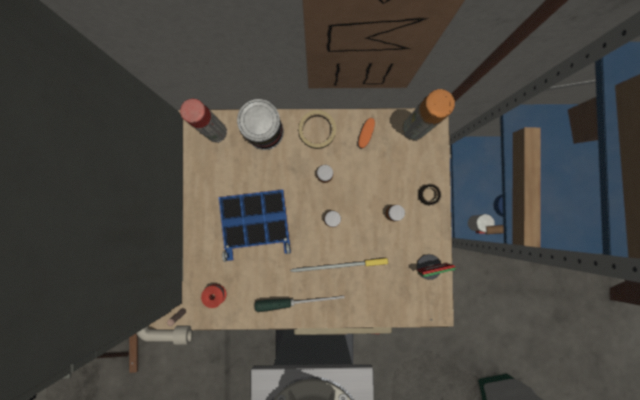

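View pics/side0.png

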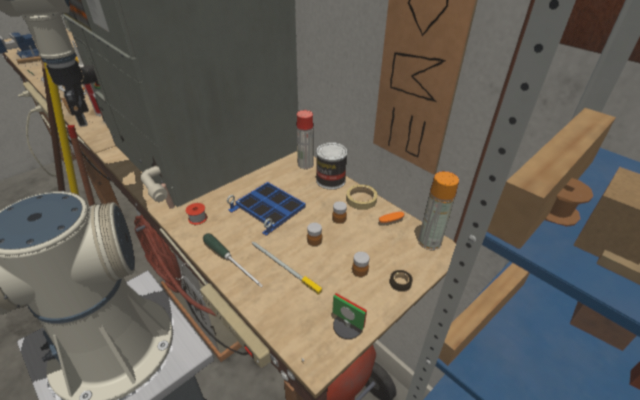

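Top view: jars at about (325,173), (332,218) and (396,213). The rack is at (254,220), the bar runs (292,269)→(387,261), and the sign is at (430,267). The side view agrees: three jars, green face to the front. I'll enlarge to measure.

```bash
cat > h.py <<'E'
import numpy as np,cv2
from scipy.spatial.transform import Rotation as R
from rig import r
def cam(n):
    p=r.camera_params(n); K=np.array([[p['fx'],0,p['cx']],[0,p['fy'],p['cy']],[0,0,1]]); return K,np.array(p['rvec']),np.array(p['tvec'])
def p2w(n,u,v,z):
    K,rv,t=cam(n); M=cv2.Rodrigues(rv)[0]; c=-M.T@t; d=M.T@np.linalg.inv(K)@[u,v,1]; return (c+d*(z-c[2])/d[2])[:2].round(1)
def w2p(n,P):
    K,rv,t=cam(n); return cv2.projectPoints(np.array(P,float).reshape(-1,1,3),rv,t,K,None)[0].reshape(-1,2).round(1)
def crop(n,u0,v0,w,h,s,f):
    im=r.grab_frame(n)[v0:v0+h,u0:u0+w,::-1]; cv2.imwrite(f,cv2.resize(im,None,fx=s,fy=s,interpolation=cv2.INTER_CUBIC))
def go(x,y,z,yaw=None):
    "tool-axes move to world target, tool down"
    s=r.sense(); Rc=R.from_euler('xyz',s['tcp_rot']); 
    yc=s['tcp_rot'][2]; yaw=yc if yaw is None else yaw
    Rt=R.from_euler('xyz',[np.pi,0,yaw])
    print('now',s['eef_pos'].round(1),'yaw',round(yc,3),'q',s['qpos'].round(2),'t',s['clock'])
    print('rotvec',(Rc.inv()*Rt).as_rotvec().round(3),'d in now-axes',Rc.inv().apply(np.array([x,y,z])-s['eef_pos']).round(1),'in target axes',Rt.inv().apply(np.array([x,y,z])-s['eef_pos']).round(1))
E
python3 - <<'E'
from h import *
crop("top",210,155,130,110,6,"pics/t1.png")
crop("top",280,165,180,125,4,"pics/t2.png")
print(cv2.Rodrigues(cam("top")[1])[0].T@-cam("top")[2])
E
```

```text
[ 531.29610821  -17.05088412 1036.52968826]
```

View pics/t1.png

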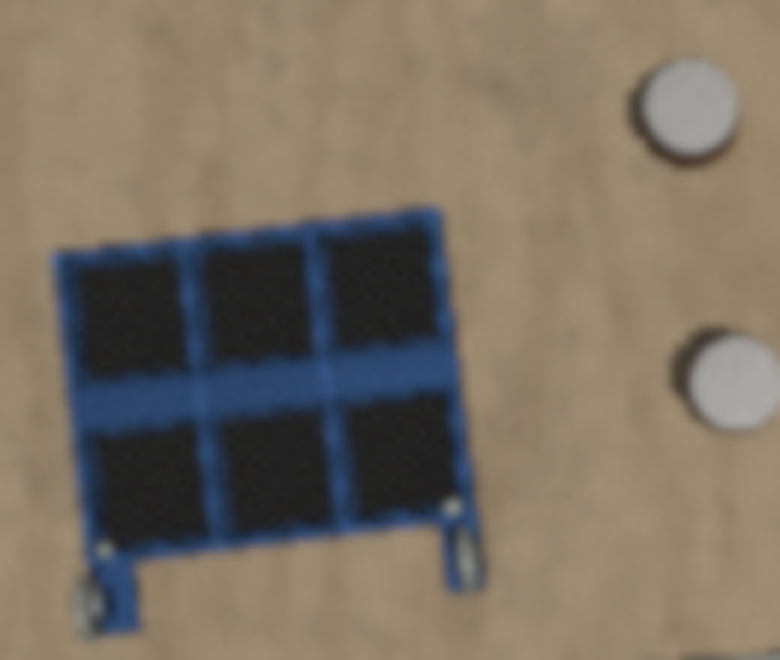

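View pics/t2.png

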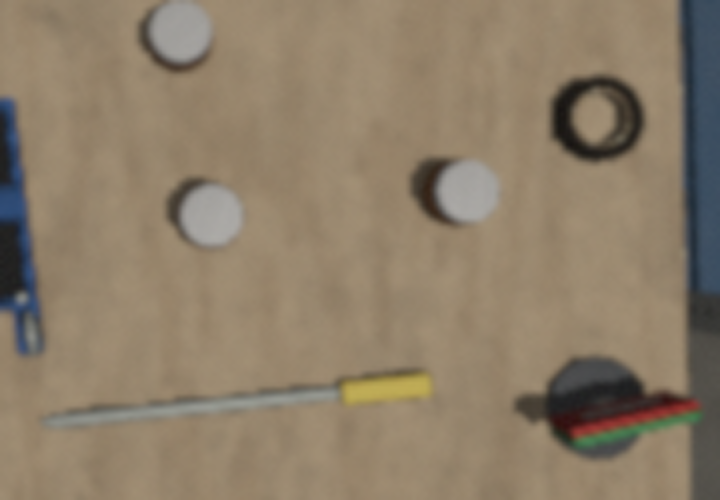

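Crop t1 shows the rack's top corners at (53,253), (438,208), (470,518) and (88,558), with the eyelets at (90,605) and (468,558). Crop t2 shows lids at (180,32), (211,214) and (468,191). The handle ends are (342,391) and (431,384), the tip is (42,422), and the sign's foot is (597,408).

Run:
```python
from h import *
from scipy.optimize import least_squares
f=lambda u,v,s,u0,v0:((u+.5)/s-.5+u0,(v+.5)/s-.5+v0)
C=[f(*c,6,210,155) for c in((53,253),(438,208),(470,518),(88,558))]
L=np.array([[69,85,18],[69,-85,18],[-69,-85,18],[-69,85,18]],float)
def W(p,L):
    return R.from_euler('z',p[2]).apply(L)+[p[0],p[1],0]
s=least_squares(lambda p:(w2p("top",W(p,L))-C).ravel(),[500,150,0],x_scale=[1,1,.01],diff_step=1e-3)
print('rack',s.x.round(3),s.fun.round(1))
g=W(s.x,np.array([[-37,-55,0],[-37,0,0],[-37,55,0],[37,-55,0],[37,0,0],[37,55,0],[-85,-81,38],[-85,81,38]]));print(g.round(1))
print('eyelet px crop', ((w2p("top",g[6:])-[210,155])*6+2.5))
for n,c,z in(('A',(180,32),55),('B',(211,214),55),('C',(468,191),55),('h1',(342,391),16),('h2',(431,384),16),('tip',(42,422),5),('foot',(597,408),6),('g0',(575,444),90),('g1',(700,417),90),('r0',(553,428),90),('r1',(693,400),90),('gm',(637,425),90)):
    print(n,p2w("top",*f(*c,4,280,165),z))
print('tin etc',p2w("top",260,115,100),p2w("top",200,110,150),p2w("top",440,100,150))
# jars via side
print(w2p("side",[[*p2w("top",*f(*c,4,280,165),55),55] for c in((180,32),(211,214),(468,191))]))
crop("side",280,180,120,170,4,"pics/s1.png") if 0 else cv2.imwrite("pics/s1.png",cv2.resize(r.grab_frame("side")[180:350,250:420,::-1],None,fx=3.5,fy=3.5,interpolation=2))
```

```text
rack [541.741 147.899   0.   ] [ 2.3 -4.4  3.3  2.4 -1.7  3.8 -3.7 -2.3]
[[504.7  92.9   0. ]
 [504.7 147.9   0. ]
 [504.7 202.9   0. ]
 [578.7  92.9   0. ]
 [578.7 147.9   0. ]
 [578.7 202.9   0. ]
 [456.7  66.9  38. ]
 [456.7 228.9  38. ]]
eyelet px crop [[446.5 580.9]
 [ 63.7 585.1]]
A [655.4 -38.2]
B [540.3 -56.6]
C [ 553.3 -218.8]
h1 [ 424.6 -142.3]
h2 [ 428.5 -200.5]
tip [405.2  53.9]
foot [ 410.7 -311.5]
g0 [ 399.  -273.7]
g1 [ 414.4 -349.9]
r0 [ 408.8 -260.6]
r1 [ 424.7 -345.9]
gm [ 410.  -311.6]
tin etc [791.3 118.1] [789.8 248.2] [ 809.9 -304.3]
[[339.1 204.9]
 [314.3 226.2]
 [361.1 256.2]]
```

View pics/s1.png

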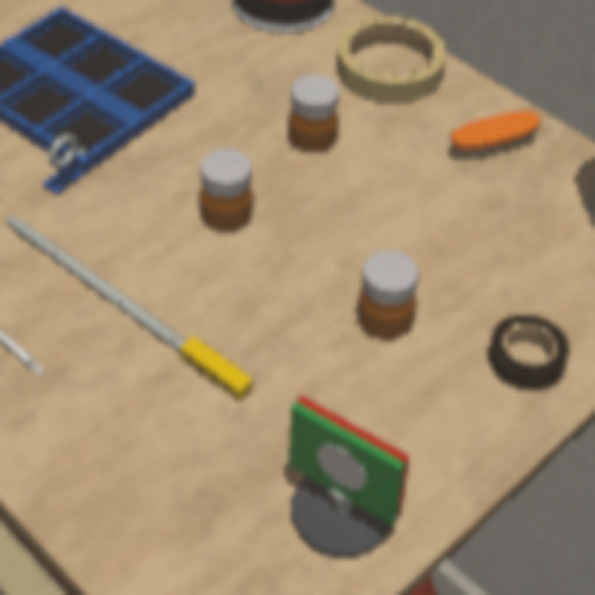

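```bash
sed -i 's/reshape(-1,2).round(1)/reshape(-1,2)/' h.py
python3 - <<'E'
from h import *
from scipy.optimize import least_squares
f=lambda u,v,s,u0,v0:((u+.5)/s-.5+u0,(v+.5)/s-.5+v0)
C=[f(*c,6,210,155) for c in((53,253),(438,208),(470,518),(88,558))]
L=np.array([[69,85,18],[69,-85,18],[-69,-85,18],[-69,85,18]],float)
W=lambda p,L:R.from_euler('z',p[2]).apply(L)+[p[0],p[1],0]
s=least_squares(lambda p:(w2p("top",W(p,L))-C).ravel(),[540,150,.1],x_scale=[1,1,.01])
print('rack',s.x.round(3),s.fun.round(1))
g=W(s.x,np.array([[-37,-55,0],[-37,0,0],[-37,55,0],[37,-55,0],[37,0,0],[37,55,0],[-85,-81,38],[-85,81,38]]));print(g.round(1))
print('eyelet px crop', ((w2p("top",g[6:])-[210,155])*6+2.5))
E
```

```text
rack [5.41385e+02 1.47991e+02 1.04000e-01] [-0.3 -0.8  0.3 -0.6  0.8  0.3 -0.8  1.1]
[[510.3  89.5   0. ]
 [504.6 144.2   0. ]
 [498.9 198.9   0. ]
 [583.9  97.1   0. ]
 [578.2 151.8   0. ]
 [572.5 206.5   0. ]
 [465.2  58.6  38. ]
 [448.5 219.8  38. ]]
eyelet px crop [[465.88381461 560.87085529]
 [ 85.40641614 604.32606474]]
```

Units first: shifts go in shares of 400 mm and turns go in shares of pi/2 rad. So -37.4 mm / 400 = -0.0935, -14 mm / 400 = -0.035.

```bash
echo '{"steps": [[0,0,0,-0.035,-0.0935,0,1],[0,0,0,-0.035,-0.0935,0,1],[0,0,0,-0.035,-0.0935,0,1],[0,0,0,-0.035,-0.0935,0,1],[0,0,0,-0.035,-0.0935,0,1]]}' > mv.in && python3 steer.py mv.in 40; echo '{"steps": [[0,0,0,-0.035,-0.0935,0,1],[0,0,0,-0.035,-0.0935,0,1],[0,0,0,0,0,0,1]]}' > mv.in && python3 steer.py mv.in; python3 -c "
from h import *
go(540,-56.6,45,1.675)"
```

```text
clock: 0.67
eef_pos: [219.3, 383.4, 253.0]
tcp_rot: [-3.141, 0.0, 2.782]
contact_force: [0.7, -0.1, 0.8]
opening: 1.001
grasp_force: 0.0
clock: 0.92
eef_pos: [217.9, 299.2, 252.4]
tcp_rot: [-3.137, -0.0, 2.781]
contact_force: [-0.3, 1.2, -0.5]
opening: 1.0
grasp_force: 0.0
now [217.9 299.2 252.4] yaw 2.781 q [ 0.94 -0.06  2.13 -0.    1.08 -0.27] t 0.9167
rotvec [-0.004  0.002  1.106] d in now-axes [-427.  -218.2  208.4] in target axes [-387.4  283.3  207.4]
```

Converted, 0.123 rad / 1.5708 = 0.0783.

```bash
echo '{"steps": [[0,0,0.0783,0,0,0,1],[0,0,0.0783,0,0,0,1],[0,0,0.0783,0,0,0,1],[0,0,0.0783,0,0,0,1],[0,0,0.0783,0,0,0,1]]}' > mv.in && python3 steer.py mv.in >/dev/null; echo '{"steps": [[0,0,0.0783,0,0,0,1],[0,0,0.0783,0,0,0,1],[0,0,0.0783,0,0,0,1],[0,0,0.0777,0,0,0,1],[0,0,0,0,0,0,1]]}' > mv.in && python3 steer.py mv.in|head -3; echo '{"steps": [[0,0,0,-0.08,0.059,0.02,1],[0,0,0,-0.08,0.059,0.02,1],[0,0,0,-0.08,0.059,0.02,1],[0,0,0,-0.08,0.059,0.02,1],[0,0,0,-0.08,0.059,0.02,1]]}' > mv.in && python3 steer.py mv.in|head -3;echo '{"steps": [[0,0,0,-0.08,0.059,0.02,1],[0,0,0,-0.08,0.059,0.02,1],[0,0,0,-0.08,0.059,0.02,1],[0,0,0,-0.08,0.059,0.02,1],[0,0,0,-0.08,0.059,0.02,1]]}' > mv.in && python3 steer.py mv.in|head -3; echo '{"steps": [[0,0,0,-0.08,0.059,0.02,1],[0,0,0,-0.08,0.059,0.02,1],[0,0,0,0,0,0,1],[0,0,0,0,0,0,1]]}' > mv.in && python3 steer.py mv.in; python3 -c "
from h import *
go(540,-56.6,45,1.675)"
```

```text
clock: 1.75
eef_pos: [219.6, 305.4, 253.3]
tcp_rot: [3.142, -0.0, 1.67]
clock: 2.17
eef_pos: [354.7, 157.2, 213.2]
tcp_rot: [3.141, -0.0, 1.681]
clock: 2.58
eef_pos: [489.0, 10.0, 172.9]
tcp_rot: [3.141, -0.0, 1.68]
clock: 2.92
eef_pos: [542.2, -48.3, 156.4]
tcp_rot: [-3.141, -0.0, 1.677]
contact_force: [-1.1, 0.4, -0.2]
opening: 1.0
grasp_force: 0.0
now [542.2 -48.3 156.4] yaw 1.677 q [-0.09  0.35  1.89 -0.    0.91 -0.2 ] t 2.9167
rotvec [-0.001 -0.     0.002] d in now-axes [ -8.   -3.  111.4] in target axes [ -8.   -3.1 111.4]
```

Converted, 35 mm / 400 = 0.0875, 25 mm / 400 = 0.0625.

```bash
echo '{"steps": [[0,0,0,-0.02,-0.0075,0.0875,1],[0,0,0,0,0,0.0875,1],[0,0,0,0,0,0.0625,1],[0,0,0,0,0,0.04,1],[0,0,0,0,0,0,1]]}' > mv.in && python3 steer.py mv.in 40; echo '{"steps": [[0,0,0,0,0,0,0.3],[0,0,0,0,0,0,0.3],[0,0,0,0,0,0,0.3],[0,0,0,0,0,0,0.3],[0,0,0,0,0,0,0.3]]}' > mv.in && python3 steer.py mv.in 40; echo '{"steps": [[0,0,0,0,0,0,0.3],[0,0,0,0,0,0,0.3],[0,0,0,0,0,0,0.3],[0,0,0,0,0,0,0.3],[0,0,0,0,0,0,0.3]]}' > mv.in && python3 steer.py mv.in 40
```

```text
clock: 3.33
eef_pos: [536.3, -53.9, 43.5]
tcp_rot: [-3.136, -0.001, 1.679]
contact_force: [-1.2, -0.0, -1.1]
opening: 0.997
grasp_force: 0.0
clock: 3.75
eef_pos: [540.2, -54.9, 48.0]
tcp_rot: [3.139, 0.0, 1.676]
contact_force: [-2.0, 0.9, 8.2]
opening: 0.456
grasp_force: 39.3
clock: 4.17
eef_pos: [540.2, -55.0, 48.0]
tcp_rot: [3.139, 0.0, 1.676]
contact_force: [-1.6, 1.3, 7.9]
opening: 0.454
grasp_force: 39.3
```

Converted, -40 mm / 400 = -0.1, -20 mm / 400 = -0.05.

```bash
echo '{"steps": [[0,0,0,0,0,-0.05,0.3],[0,0,0,0,0,-0.1,0.3],[0,0,0,0,0,-0.1,0.3],[0,0,0,0,0,0,0.3]]}' > mv.in && python3 steer.py mv.in ; echo '{"steps": [[0,0,0,0.0725,0.03,0,0.3],[0,0,0,0.075,0.03,0,0.3],[0,0,0,0.075,0.03,0,0.3],[0,0,0,0.075,0.03,0,0.3],[0,0,0,0.0725,0.03,0,0.3]]}' > mv.in && python3 steer.py mv.in |head -1;  echo '{"steps": [[0,0,0,0,0,0,0.3],[0,0,0,0,0,0,0.3],[0,0,0,0,0,0,0.3]]}' > mv.in && python3 steer.py mv.in; python3 -c "
from h import *
go(583.9,97.9,54,1.675)
crop('top',210,135,120,100,6,'pics/t3.png')"
```

```text
clock: 4.5
eef_pos: [543.6, -55.5, 153.9]
tcp_rot: [3.13, 0.002, 1.676]
contact_force: [1.8, -0.4, -0.6]
opening: 0.448
grasp_force: 40.6
clock: 4.92
clock: 5.17
eef_pos: [583.2, 98.3, 146.5]
tcp_rot: [3.142, 0.0, 1.677]
contact_force: [0.2, -0.3, -0.8]
opening: 0.452
grasp_force: 40.6
now [583.2  98.3 146.5] yaw 1.677 q [ 0.16  0.42  1.8  -0.    0.92  0.06] t 5.1667
rotvec [0.    0.    0.002] d in now-axes [-0.4  0.7 92.5] in target axes [-0.4  0.7 92.5]
```

View pics/t3.png

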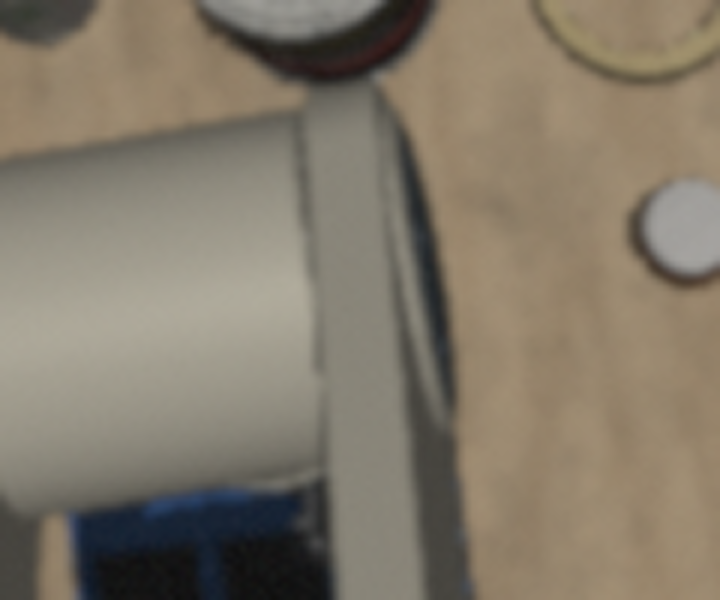

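The arm hides the rack, so this view gives no check on the jar. I'll lower it and watch the force.

Converted, 30 mm / 400 = 0.075, 25 mm / 400 = 0.0625.

```bash
echo '{"steps": [[0,0,0,0,0.0018,0.075,0.3],[0,0,0,0,0,0.0625,0.3],[0,0,0,0,0,0.0375,0.3],[0,0,0,0,0,0.025,0.3],[0,0,0,0,0,0,0.3]]}' > mv.in && python3 steer.py mv.in ; echo '{"steps": [[0,0,0,0,0,0.015,0.3],[0,0,0,0,0,0.0125,0.3],[0,0,0,0,0,0.005,0.3],[0,0,0,0,0,0,0.3]]}' > mv.in && python3 steer.py mv.in
```

```text
clock: 5.63
eef_pos: [582.8, 97.2, 64.5]
tcp_rot: [-3.138, 0.0, 1.675]
contact_force: [-0.3, 0.2, -0.3]
opening: 0.454
grasp_force: 40.6
clock: 5.97
eef_pos: [584.7, 98.5, 54.1]
tcp_rot: [3.14, 0.0, 1.676]
contact_force: [-0.7, -0.8, -0.8]
opening: 0.454
grasp_force: 40.7
```

Converted, 1.5 mm / 400 = 0.0038.

```bash
echo '{"steps": [[0,0,0,0,0,0,0.3],[0,0,0,0,0,0,0.3]]}' > mv.in && python3 steer.py mv.in;echo '{"steps": [[0,0,0,0,0,0.0038,0.3],[0,0,0,0,0,0,0.3],[0,0,0,0,0,0,0.3]]}' > mv.in && python3 steer.py mv.in
```

```text
clock: 6.13
eef_pos: [584.7, 98.5, 54.1]
tcp_rot: [3.14, 0.0, 1.676]
contact_force: [-0.3, -1.0, 4.1]
opening: 0.456
grasp_force: 41.2
clock: 6.38
eef_pos: [584.8, 98.5, 54.0]
tcp_rot: [3.14, 0.0, 1.676]
contact_force: [-7.1, -2.5, 22.4]
opening: 0.456
grasp_force: 43.1
```

Converted, -40 mm / 400 = -0.1, -20 mm / 400 = -0.05.

```bash
echo '{"steps": [[0,0,0,0,0,0,0.7],[0,0,0,0,0,0,0.7],[0,0,0,0,0,0,0.7]]}' > mv.in && python3 steer.py mv.in 40|tail -3; echo '{"steps": [[0,0,0,0,0,-0.05,0.7],[0,0,0,0,0,-0.1,0.7],[0,0,0,0,0,-0.1,0.7],[0,0,0,0,0,0,0.7]]}' > mv.in && python3 steer.py mv.in ;python3 -c "
from h import *
go(655.4,-37.5,45,1.675)"
```

```text
contact_force: [0.1, -0.2, 0.1]
opening: 0.7
grasp_force: 0.0
clock: 6.97
eef_pos: [588.2, 99.2, 158.7]
tcp_rot: [3.132, -0.001, 1.676]
contact_force: [2.7, -0.1, 0.6]
opening: 0.697
grasp_force: 0.0
now [588.2  99.2 158.7] yaw 1.676 q [0.16 0.41 1.78 0.   0.94 0.06] t 6.9667
rotvec [ 0.01  -0.001  0.001] d in now-axes [-143.1   51.4  114.1] in target axes [-143.    52.6  113.7]
```

Converted, -36 mm / 400 = -0.09, -35 mm / 400 = -0.0875.

```bash
echo '{"steps": [[0,0,0,-0.09,0.0325,0,1],[0,0,0,-0.09,0.0325,0,1],[0,0,0,-0.09,0.0325,0,1],[0,0,0,-0.0875,0.0325,0,1],[0,0,0,0,0,0,1]]}' > mv.in && python3 steer.py mv.in >/dev/null; echo '{"steps": [[0,0,0,0,0,0,1],[0,0,0,0,0,0,1]]}' > mv.in && python3 steer.py mv.in;python3 -c "
from h import *
go(655.4,-37.5,45,1.675)
crop('top',210,155,130,110,4,'pics/t4.png')"
```

```text
clock: 7.55
eef_pos: [650.3, -38.0, 151.2]
tcp_rot: [-3.14, -0.001, 1.675]
contact_force: [0.4, 0.5, 0.3]
opening: 0.998
grasp_force: 0.0
now [650.3 -38.  151.2] yaw 1.675 q [-0.06  0.5   1.66  0.    0.99 -0.17] t 7.55
rotvec [-0.001 -0.001 -0.   ] d in now-axes [-1.000e-01  5.300e+00  1.062e+02] in target axes [ -0.    5.1 106.2]
```

View pics/t4.png

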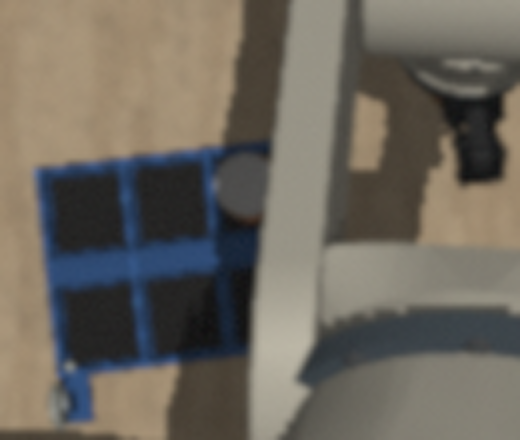

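Jar 1 stands in the right-hand back compartment, lid around (247,187). Now the second jar.

Converted, 35 mm / 400 = 0.0875, 30 mm / 400 = 0.075.

```bash
echo '{"steps": [[0,0,0,0,0.0125,0.075,1],[0,0,0,0,0,0.0875,1],[0,0,0,0,0,0.0625,1],[0,0,0,0,0,0.0375,1],[0,0,0,0,0,0,1]]}' > mv.in && python3 steer.py mv.in 40|head -2; echo '{"steps": [[0,0,0,0,0,0,0.3],[0,0,0,0,0,0,0.3],[0,0,0,0,0,0,0.3],[0,0,0,0,0,0,0.3],[0,0,0,0,0,0,0.3]]}' > mv.in && python3 steer.py mv.in 40;echo '{"steps": [[0,0,0,0,0,0,0.3],[0,0,0,0,0,0,0.3]]}' > mv.in && python3 steer.py mv.in; echo '{"steps": [[0,0,0,0,0,-0.05,0.3],[0,0,0,0,0,-0.1,0.3],[0,0,0,0,0,-0.1,0.3],[0,0,0,0,0,0,0.3],[0,0,0,0,0,0,0.3]]}' > mv.in && python3 steer.py mv.in ; python3 -c "
from h import *
go(578.2,152.6,54,1.675)"
```

```text
clock: 8.02
eef_pos: [652.7, -35.9, 43.1]
clock: 8.43
eef_pos: [656.8, -37.6, 48.6]
tcp_rot: [3.139, 0.0, 1.676]
contact_force: [-1.2, 0.7, 4.7]
opening: 0.455
grasp_force: 39.7
clock: 8.6
eef_pos: [656.9, -37.6, 48.6]
tcp_rot: [3.139, 0.0, 1.676]
contact_force: [-1.5, 0.9, 5.4]
opening: 0.453
grasp_force: 39.7
clock: 9.02
eef_pos: [658.0, -37.9, 150.6]
tcp_rot: [3.135, 0.001, 1.676]
contact_force: [-0.6, -0.4, -1.6]
opening: 0.459
grasp_force: 40.7
now [658.  -37.9 150.6] yaw 1.676 q [-0.06  0.51  1.64 -0.    0.98 -0.16] t 9.0167
rotvec [0.007 0.001 0.001] d in now-axes [197.9 -60.   96. ] in target axes [197.7 -59.5  96.6]
```

```bash
echo '{"steps": [[0,0,0,0.0825,-0.025,0,0.3],[0,0,0,0.0825,-0.025,0,0.3],[0,0,0,0.0825,-0.025,0,0.3],[0,0,0,0.0825,-0.0225,0,0.3],[0,0,0,0.0825,-0.0225,0,0.3]]}' > mv.in && python3 steer.py mv.in >/dev/null;  echo '{"steps": [[0,0,0,0.0825,-0.0225,0,0.3],[0,0,0,0,0,0,0.3],[0,0,0,0,0,0,0.3],[0,0,0,0,0,0,0.3]]}' > mv.in && python3 steer.py mv.in >/dev/null; python3 -c "
from h import *
go(578.2,152.2,54,1.675)"
```

```text
now [578.  152.9 146. ] yaw 1.677 q [ 0.26  0.43  1.78 -0.    0.93  0.15] t 9.7667
rotvec [-0.001  0.001  0.002] d in now-axes [-0.7  0.2 92. ] in target axes [-0.7  0.1 92. ]
```

Converted, 30 mm / 400 = 0.075, 25 mm / 400 = 0.0625.

```bash
echo '{"steps": [[0,0,0,-0.0013,0,0.075,0.3],[0,0,0,0,0,0.0625,0.3],[0,0,0,0,0,0.0375,0.3],[0,0,0,0,0,0.025,0.3],[0,0,0,0,0,0,0.3]]}' > mv.in && python3 steer.py mv.in ; echo '{"steps": [[0,0,0,0,0,0.015,0.3],[0,0,0,0,0,0.0125,0.3],[0,0,0,0,0,0.005,0.3],[0,0,0,0,0,0,0.3],[0,0,0,0,0,0,0.3]]}' > mv.in && python3 steer.py mv.in
```

```text
clock: 10.18
eef_pos: [577.4, 151.1, 64.4]
tcp_rot: [-3.138, 0.001, 1.674]
contact_force: [-0.9, -0.5, -1.4]
opening: 0.455
grasp_force: 40.7
clock: 10.6
eef_pos: [579.1, 152.7, 54.7]
tcp_rot: [3.14, -0.0, 1.676]
contact_force: [-0.3, -0.9, 3.1]
opening: 0.456
grasp_force: 40.9
```

Converted, -40 mm / 400 = -0.1, -36.6 mm / 400 = -0.0915.

```bash
echo '{"steps": [[0,0,0,0,0,0,0.7],[0,0,0,0,0,0,0.7],[0,0,0,0,0,0,0.7]]}' > mv.in && python3 steer.py mv.in 40|tail -3; echo '{"steps": [[0,0,0,0,0,-0.05,0.7],[0,0,0,0,0,-0.1,0.7],[0,0,0,0,0,-0.1,0.7],[0,0,0,0,0,0,0.7]]}' > mv.in && python3 steer.py mv.in >/dev/null; echo '{"steps": [[0,0,0,-0.0915,-0.016,0,1],[0,0,0,-0.0915,-0.016,0,1],[0,0,0,-0.0915,-0.016,0,1],[0,0,0,-0.0915,-0.016,0,1],[0,0,0,-0.0915,-0.016,0,1]]}' > mv.in && python3 steer.py mv.in >/dev/null; echo '{"steps": [[0,0,0,-0.0915,-0.016,0,1],[0,0,0,-0.0915,-0.016,0,1],[0,0,0,-0.0915,-0.016,0,1],[0,0,0,-0.0915,-0.016,0,1],[0,0,0,-0.0915,-0.016,0,1]]}' > mv.in && python3 steer.py mv.in >/dev/null; echo '{"steps": [[0,0,0,0,0,0,1],[0,0,0,0,0,0,1],[0,0,0,0,0,0,1]]}' > mv.in && python3 steer.py mv.in; python3 -c "
from h import *
go(553.3,-218,45,1.675)
crop('top',200,155,240,150,3,'pics/t5.png')"
```

```text
contact_force: [-0.6, -0.4, 0.4]
opening: 0.701
grasp_force: 0.0
clock: 12.27
eef_pos: [553.0, -217.8, 153.5]
tcp_rot: [-3.141, -0.001, 1.675]
contact_force: [0.0, 0.4, 0.0]
opening: 0.997
grasp_force: 0.0
now [ 553.  -217.8  153.5] yaw 1.675 q [-0.38  0.42  1.79  0.    0.94 -0.48] t 12.2667
rotvec [-0.    -0.001 -0.   ] d in now-axes [ -0.3   0.3 108.5] in target axes [ -0.2   0.3 108.5]
```

View pics/t5.png

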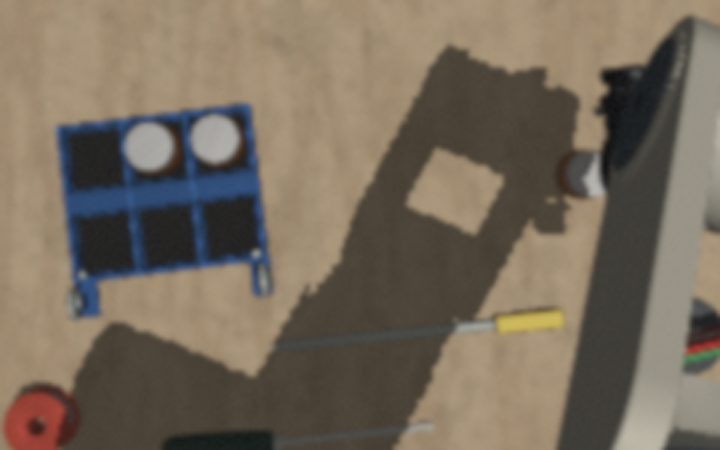

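Both jars stand upright in the back row, lids at (215,140) and (150,147); the bar has not moved. Now the third jar.

Converted, 35 mm / 400 = 0.0875, 30 mm / 400 = 0.075.

```bash
echo '{"steps": [[0,0,0,0,0,0.075,1],[0,0,0,0,0,0.0875,1],[0,0,0,0,0,0.0625,1],[0,0,0,0,0,0.045,1],[0,0,0,0,0,0,1]]}' > mv.in && python3 steer.py mv.in 40|head -2; echo '{"steps": [[0,0,0,0,0,0,0.3],[0,0,0,0,0,0,0.3],[0,0,0,0,0,0,0.3],[0,0,0,0,0,0,0.3],[0,0,0,0,0,0,0.3]]}' > mv.in && python3 steer.py mv.in 40;echo '{"steps": [[0,0,0,0,0,0,0.3],[0,0,0,0,0,0,0.3]]}' > mv.in && python3 steer.py mv.in; echo '{"steps": [[0,0,0,0,0,-0.05,0.3],[0,0,0,0,0,-0.1,0.3],[0,0,0,0,0,-0.1,0.3],[0,0,0,0,0,0,0.3],[0,0,0,0,0,0,0.3]]}' > mv.in && python3 steer.py mv.in ; python3 -c "
from h import *
go(572.5,207.2,54,1.675)"
```

```text
clock: 12.73
eef_pos: [551.0, -215.4, 42.2]
clock: 13.15
eef_pos: [554.1, -218.1, 47.6]
tcp_rot: [3.14, 0.001, 1.676]
contact_force: [-2.1, 1.3, 6.9]
opening: 0.456
grasp_force: 39.9
clock: 13.32
eef_pos: [554.1, -218.2, 47.6]
tcp_rot: [3.139, 0.001, 1.676]
contact_force: [-0.2, 1.5, 6.5]
opening: 0.455
grasp_force: 39.9
clock: 13.73
eef_pos: [555.1, -218.8, 149.3]
tcp_rot: [3.136, 0.003, 1.676]
contact_force: [0.2, -0.1, -2.1]
opening: 0.46
grasp_force: 40.8
now [ 555.1 -218.8  149.3] yaw 1.676 q [-0.38  0.42  1.79  0.    0.92 -0.48] t 13.7333
rotvec [0.006 0.003 0.001] d in now-axes [422.1  61.4  94.4] in target axes [421.8  61.6  95.3]
```

Converted, 38.4 mm / 400 = 0.096, 5.7 mm / 400 = 0.0143.

```bash
echo '{"steps": [[0,0,0,0.096,0.0143,0,0.3],[0,0,0,0.096,0.0143,0,0.3],[0,0,0,0.096,0.0143,0,0.3],[0,0,0,0.096,0.0143,0,0.3],[0,0,0,0.096,0.0143,0,0.3]]}' > mv.in && python3 steer.py mv.in >/dev/null; echo '{"steps": [[0,0,0,0.096,0.0143,0,0.3],[0,0,0,0.096,0.0143,0,0.3],[0,0,0,0.096,0.0143,0,0.3],[0,0,0,0.096,0.0143,0,0.3],[0,0,0,0.096,0.0143,0,0.3]]}' > mv.in && python3 steer.py mv.in >/dev/null;  echo '{"steps": [[0,0,0,0.0935,0.0143,0,0.3],[0,0,0,0,0,0,0.3],[0,0,0,0,0,0,0.3],[0,0,0,0,0,0,0.3]]}' > mv.in && python3 steer.py mv.in >/dev/null; python3 -c "
from h import *
go(572.5,206.8,54,1.675)"
```

```text
now [570.5 207.4 144.7] yaw 1.677 q [ 0.35  0.45  1.76 -0.    0.94  0.24] t 14.9
rotvec [-0.002  0.001  0.002] d in now-axes [-0.7  2.2 90.7] in target axes [-0.8  2.  90.7]
```

```bash
echo '{"steps": [[0,0,0,-0.0013,0.005,0.075,0.3],[0,0,0,0,0,0.0625,0.3],[0,0,0,0,0,0.0375,0.3],[0,0,0,0,0,0.0225,0.3],[0,0,0,0,0,0,0.3]]}' > mv.in && python3 steer.py mv.in ; echo '{"steps": [[0,0,0,0,0,0.015,0.3],[0,0,0,0,0,0.0125,0.3],[0,0,0,0,0,0.005,0.3],[0,0,0,0,0,0,0.3],[0,0,0,0,0,0,0.3]]}' > mv.in && python3 steer.py mv.in
```

```text
clock: 15.32
eef_pos: [572.0, 205.6, 64.6]
tcp_rot: [-3.138, 0.001, 1.674]
contact_force: [0.5, -0.6, -0.7]
opening: 0.459
grasp_force: 40.8
clock: 15.73
eef_pos: [573.7, 207.5, 54.2]
tcp_rot: [3.141, -0.0, 1.676]
contact_force: [0.0, 0.4, -0.4]
opening: 0.45
grasp_force: 40.8
```

Converted, 1 mm / 400 = 0.0025.

```bash
echo '{"steps": [[0,0,0,0,0,0.0025,0.3],[0,0,0,0,0,0,0.3],[0,0,0,0,0,0,0.3]]}' > mv.in && python3 steer.py mv.in;echo '{"steps": [[0,0,0,0,0,0,0.7],[0,0,0,0,0,0,0.7],[0,0,0,0,0,0,0.7]]}' > mv.in && python3 steer.py mv.in 40|tail -3; echo '{"steps": [[0,0,0,0,0,-0.05,0.7],[0,0,0,0,0,-0.1,0.7],[0,0,0,0,0,-0.1,0.7],[0,0,0,0,0,0,0.7]]}' > mv.in && python3 steer.py mv.in >/dev/null; echo '{"steps": [[0,0,0,-0.095,-0.0125,0,0.7],[0,0,0,-0.095,-0.0125,0,0.7],[0,0,0,-0.095,-0.0125,0,0.7],[0,0,0,-0.095,-0.0125,0,0.7],[0,0,0,-0.095,-0.0125,0,0.7]]}' > mv.in && python3 steer.py mv.in >/dev/null; echo '{"steps": [[0,0,0,-0.095,-0.0125,0,0.7],[0,0,0,-0.095,-0.0125,0,0.7],[0,0,0,-0.095,-0.0125,0,0.7],[0,0,0,-0.095,-0.0125,0,0.7],[0,0,0,0,0,0,0.7]]}' > mv.in && python3 steer.py mv.in >/dev/null; python3 -c "
from h import *
crop('top',210,165,200,125,4,'pics/t6.png')
go(426.5,-171.4,30)"
```

```text
clock: 15.98
eef_pos: [573.8, 207.6, 53.6]
tcp_rot: [3.141, -0.0, 1.676]
contact_force: [-0.9, 0.8, 5.1]
opening: 0.455
grasp_force: 41.4
contact_force: [-0.4, -0.4, -0.1]
opening: 0.7
grasp_force: 0.0
now [ 564.4 -140.7  152.7] yaw 1.672 q [-0.25  0.4   1.81 -0.    0.93 -0.35] t 17.45
rotvec [0.001 0.001 0.   ] d in now-axes [ -16.6 -140.4  122.6] in target axes [ -16.6 -140.3  122.7]
```

View pics/t6.png

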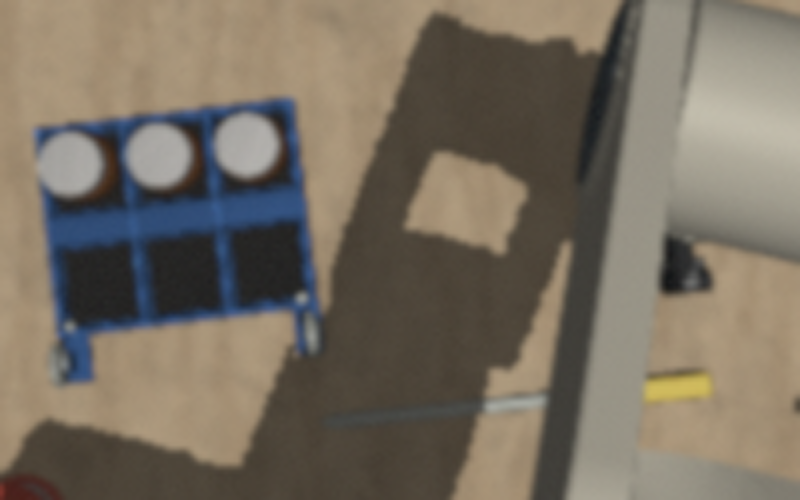

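All three jars are in the back row, lids at (72,165), (158,155) and (247,147), and the bar is where it was. Now to the bar handle.

Converted, -35 mm / 400 = -0.0875, -4.2 mm / 400 = -0.0105.

```bash
echo '{"steps": [[0,0,0,-0.0105,-0.0875,0.045,0.45],[0,0,0,-0.0105,-0.0875,0.045,0.45],[0,0,0,-0.0105,-0.0875,0.045,0.45],[0,0,0,-0.0105,-0.0875,0.045,0.45],[0,0,0,0,0,0,0.45]]}' > mv.in && python3 steer.py mv.in 60 >/dev/null; echo '{"steps": [[0,0,0,0,0,0,0.45],[0,0,0,0,0,0,0.45]]}' > mv.in && python3 steer.py mv.in; python3 -c "
from h import *
go(427.2,-171.4,25,1.667)
crop('top',280,225,140,70,5,'pics/t7.png')"
```

```text
clock: 18.03
eef_pos: [428.2, -168.6, 81.1]
tcp_rot: [3.14, 0.0, 1.676]
contact_force: [1.2, -0.4, 0.9]
opening: 0.455
grasp_force: 0.0
now [ 428.2 -168.6   81.1] yaw 1.676 q [-0.38  0.36  2.11  0.    0.67 -0.48] t 18.0333
rotvec [0.001 0.    0.009] d in now-axes [-2.6 -1.3 56.1] in target axes [-2.7 -1.2 56.1]
```

View pics/t7.png

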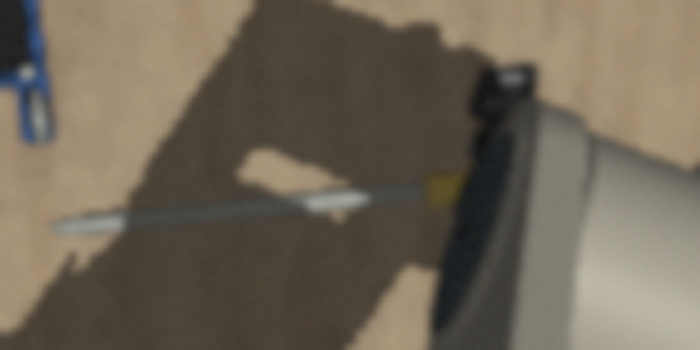

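The bar is still in place, tip at (53,229) in the crop. Going down to grip it.

Converted, 25 mm / 400 = 0.0625, 18 mm / 400 = 0.045, 0.009 rad / 1.5708 = 0.0057.

```bash
echo '{"steps": [[0,0,0.0057,-0.0065,-0.0033,0.0625,0.45],[0,0,0,0,0,0.045,0.45],[0,0,0,0,0,0.0225,0.4],[0,0,0,0,0,0.01,0.4],[0,0,0,0,0,0,0.4]]}' > mv.in && python3 steer.py mv.in 60; echo '{"steps": [[0,0,0,0,0,0,0.05],[0,0,0,0,0,0,0.05],[0,0,0,0,0,0,0.05],[0,0,0,0,0,0,0.05],[0,0,0,0,0,0,0.05]]}' > mv.in && python3 steer.py mv.in 60; echo '{"steps": [[0,0,0,0,0,-0.025,0.05],[0,0,0,0,0,-0.0325,0.05],[0,0,0,0,0,-0.025,0.05],[0,0,0,0,0,0,0.05],[0,0,0,0,0,0,0.05]]}' > mv.in && python3 steer.py mv.in 60
```

```text
clock: 18.5
eef_pos: [426.6, -171.3, 24.4]
tcp_rot: [-3.141, -0.0, 1.668]
contact_force: [-0.1, 0.6, 0.1]
opening: 0.4
grasp_force: 0.0
clock: 18.92
eef_pos: [426.8, -171.7, 25.7]
tcp_rot: [3.14, 0.001, 1.667]
contact_force: [0.4, 2.2, 8.0]
opening: 0.168
grasp_force: 59.4
clock: 19.33
eef_pos: [426.6, -171.8, 58.6]
tcp_rot: [3.14, 0.001, 1.667]
contact_force: [0.5, 0.6, -0.8]
opening: 0.168
grasp_force: 58.6
```

Converted, 22 mm / 400 = 0.055, -6.8 mm / 400 = -0.017, -0.008 rad / 1.5708 = -0.0051.

```bash
echo '{"steps": [[0,0,-0.0051,-0.05,0,0,0.05],[0,0,0,-0.017,0.05,0,0.05],[0,0,0,0,0.055,0,0.05],[0,0,0,0,0.05,0,0.05],[0,0,0,0,0,0,0.05]]}' > mv.in && python3 steer.py mv.in >/dev/null; echo '{"steps": [[0,0,0,0,0,0,0.05],[0,0,0,0,0,0,0.05]]}' > mv.in && python3 steer.py mv.in;  python3 - <<'E'
from h import *
a=r.grab_frame('top')[215:275,205:325,::-1]; b=r.grab_frame('side')[185:260,205:325,::-1]
z=lambda i:cv2.resize(i,None,fx=5,fy=5,interpolation=2)
cv2.imwrite('pics/ts8.png',z(a)); 
cv2.imwrite('pics/ts8b.png',cv2.resize(b,None,fx=6.5,fy=6.5,interpolation=2))
p=r.sense()['eef_pos'];y=r.sense()['tcp_rot'][2]
tip=[p[0]+227*np.cos(y),p[1]+227*np.sin(y),38]
P=[tip,[465.2,58.6,38],[448.5,219.8,38]]
print(tip,'top crop',(w2p('top',P)-[205,215])*5+2,'side crop',(w2p('side',P)-[205,185])*6.5+2.75)
E
```

```text
clock: 19.92
eef_pos: [489.1, -191.4, 57.1]
tcp_rot: [-3.14, -0.001, 1.675]
contact_force: [0.1, 0.7, -1.6]
opening: 0.165
grasp_force: 58.7
[np.float64(465.44982327881104), np.float64(34.25190939990483), 38] top crop [[461.03111574 166.36201699]
 [413.2325353  167.3291637 ]
 [ 96.03548546 203.46132289]] side crop [[442.95797713 273.08294614]
 [408.18813856 245.08276709]
 [170.12770813  88.90321674]]
```

View pics/ts8.png

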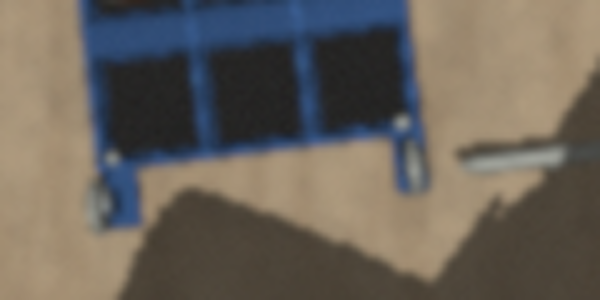

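View pics/ts8b.png

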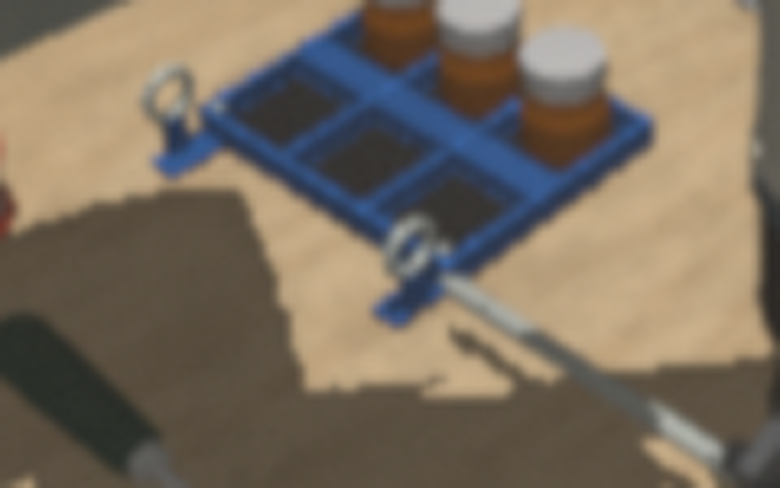

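Top crop: the tip is at (458,157) and the eyelets at (416,165) and (98,204), so the tip sits some mm towards the rack. Side crop: the tip is at (443,280), the near ring at (411,247), and all three jars are upright. I'll fit the shaft line and the ring centres numerically in both views.

```bash
cat > fit.py <<'E'
from h import *
from scipy.optimize import least_squares
def sat(n):
    i=r.grab_frame(n).astype(float); return (i.max(2)-i.min(2))/(i.max(2)+1),i
obs={}
for n in('top','side'):
    S,i=sat(n); obs[n]=S
p=r.sense()['eef_pos'];y=r.sense()['tcp_rot'][2]
d=np.array([np.cos(y),np.sin(y),0]);b=np.array([p[0],p[1],p[2]-20])
nrm=np.array([-d[1],d[0],0])
pts=[]
for n in obs:
    for t in range(60,216,6):
        P=b+d*t; c,c2=w2p(n,[P,P+d*5]); tg=(c2-c)/np.linalg.norm(c2-c); q=np.array([-tg[1],tg[0]])
        ks=np.arange(-9,9.01,.25); m=c+ks[:,None]*q
        v=cv2.remap(obs[n].astype(np.float32),m[:,0].astype(np.float32)[None],m[:,1].astype(np.float32)[None],1)[0]
        base=np.median(np.r_[v[:10],v[-10:]]); w=np.clip(base-v-.05,0,None)
        if w.max()<.1: continue
        k0=ks[w.argmax()]; w=w*(abs(ks-k0)<3.5)
        k=(w*ks).sum()/w.sum(); pts.append((n,t,c+k*q,q,k,w.max()))
for n in obs: print(n,[(t,round(k,1),round(w,2)) for N,t,_,_,k,w in pts if N==n])
def res(a):
    o=[]
    for n in obs:
        Q=[x for x in pts if x[0]==n]
        if not Q: continue
        P=np.array([b+d*t+nrm*(a[0]+a[1]*t/200)+np.array([0,0,1])*(a[2]+a[3]*t/200) for _,t,*_ in Q])
        u=w2p(n,P); o+=[ (u[j]-Q[j][2])@Q[j][3] for j in range(len(Q))]
    return np.array(o)
s=least_squares(res,[0,0,0,0],loss='soft_l1',f_scale=.3)
print('offset along +nrm (left of bar), per200, z, per200',s.x.round(2),'rms',np.sqrt((s.fun**2).mean()).round(2))
# eyelets
for E0 in([465.2,58.6,38],[448.5,219.8,38]):
    cs={}
    for n in obs:
        u=w2p(n,[E0])[0]; h=9 if n=='side' else 7
        y0,x0=int(u[1])-h,int(u[0])-h; s_=obs[n][y0:y0+2*h+1,x0:x0+2*h+1]
        m=(s_<.2)
        k,lab,st,ce=cv2.connectedComponentsWithStats(m.astype(np.uint8),connectivity=8)
        print(n,'pred',u.round(1),[(st[j,4],(st[j,:4]+[x0,y0,0,0]).tolist(),(ce[j]+[x0,y0]).round(1).tolist()) for j in range(1,k) if st[j,4]>5])
E
python3 fit.py
```

```text
top [(60, np.float64(-0.2), np.float32(0.15)), (66, np.float64(0.1), np.float32(0.15)), (72, np.float64(0.2), np.float32(0.15)), (78, np.float64(0.2), np.float32(0.16)), (84, np.float64(0.1), np.float32(0.16)), (90, np.float64(-0.2), np.float32(0.16)), (96, np.float64(-0.2), np.float32(0.17)), (102, np.float64(-0.0), np.float32(0.18)), (108, np.float64(-0.1), np.float32(0.18)), (114, np.float64(-0.1), np.float32(0.17)), (120, np.float64(-0.1), np.float32(0.16)), (126, np.float64(-0.2), np.float32(0.16)), (132, np.float64(-0.2), np.float32(0.17)), (138, np.float64(-0.2), np.float32(0.18)), (144, np.float64(-0.2), np.float32(0.17)), (150, np.float64(-0.2), np.float32(0.16)), (156, np.float64(-0.2), np.float32(0.17)), (162, np.float64(-0.2), np.float32(0.16)), (168, np.float64(-0.2), np.float32(0.17)), (174, np.float64(-0.1), np.float32(0.17)), (180, np.float64(-0.3), np.float32(0.17)), (186, np.float64(-0.1), np.float32(0.17)), (192, np.float64(0.1), np.float32(0.17)), (198, np.float64(0.1), np.float32(0.17)), (204, np.float64(0.1), np.float32(0.17)), (210, np.float64(0.1), np.float32(
[... 903 characters left out ...]
6, np.float64(-0.4), np.float32(0.21)), (192, np.float64(-0.4), np.float32(0.21)), (198, np.float64(-0.5), np.float32(0.21)), (204, np.float64(-0.5), np.float32(0.2)), (210, np.float64(-0.4), np.float32(0.2))]
offset along +nrm (left of bar), per200, z, per200 [ 0.19  0.17  1.05 -3.74] rms 0.28
top pred [287.2 248.1] [(np.int32(68), [280, 241, 12, 13], [286.7, 247.6])]
side pred [267.4 222.3] [(np.int32(8), [258, 213, 5, 2], [260.0, 213.4]), (np.int32(128), [258, 213, 19, 19], [269.6, 220.2]), (np.int32(19), [271, 227, 6, 5], [274.3, 228.9])]
top pred [223.8 255.3] [(np.int32(61), [222, 248, 9, 14], [224.7, 256.1])]
side pred [230.8 198.3] [(np.int32(55), [227, 195, 13, 13], [231.5, 200.2])]
```

Units first: shifts go in shares of 400 mm and turns go in shares of pi/2 rad. So 2.5 mm / 400 = 0.0063, 0.018 rad / 1.5708 = 0.0115.

```bash
echo '{"steps": [[0,0.0115,0,0,0.0063,0,0.05],[0,0,0,0,0,0,0.05],[0,0,0,0,0,0,0.05],[0,0,0,0,0,0,0.05]]}' > mv.in && python3 steer.py mv.in; python3 fit.py | grep offset
python3 - <<'E'
from h import *
a=r.grab_frame('top')[225:265,265:325,::-1]; b=r.grab_frame('side')[195:255,240:300,::-1]
cv2.imwrite('pics/ts9.png',np.vstack([cv2.resize(a,(600,400),interpolation=2)[120:320],cv2.resize(b,(600,600),interpolation=2)[100:500]]))
E
```

```text
clock: 20.45
eef_pos: [492.5, -191.6, 57.8]
tcp_rot: [-3.141, -0.018, 1.674]
contact_force: [0.2, 0.9, 0.1]
opening: 0.165
grasp_force: 58.7
offset along +nrm (left of bar), per200, z, per200 [-0.26  0.09  0.3   0.25] rms 0.26
```

View pics/ts9.png

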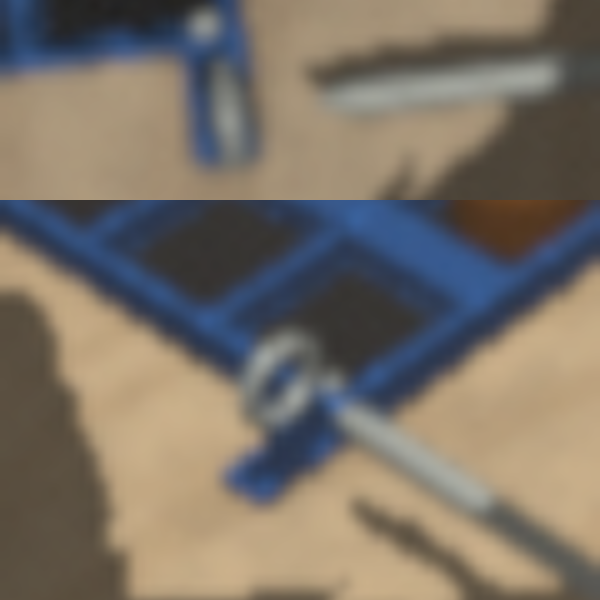

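The shadow beside the shaft misled me earlier. The tip is at (322,95) in the top part, with the ring centred at about (231,109). Extended, the line passes ~1.4 mm to the rack side, which agrees with the numeric fit. I'll shift it and insert.

Converted, 8 mm / 400 = 0.02, -1.4 mm / 400 = -0.0035.

```bash
echo '{"steps": [[0,0,0,0,-0.0035,0.0008,0.05],[0,0,0,0,0,0,0.05],[0,0,0,0.02,0,0.0004,0.05],[0,0,0,0.02,0,0.0004,0.05],[0,0,0,0,0,0,0.05]]}' > mv.in && python3 steer.py mv.in; echo '{"steps": [[0,0,0,0.02,0,0.0004,0.05],[0,0,0,0.02,0,0.0004,0.05],[0,0,0,0.02,0,0.0004,0.05],[0,0,0,0.02,0,0.0004,0.05],[0,0,0,0,0,0,0.05]]}' > mv.in && python3 steer.py mv.in
```

```text
clock: 21.07
eef_pos: [489.1, -174.2, 57.3]
tcp_rot: [-3.141, -0.019, 1.675]
contact_force: [-0.5, -0.3, -0.2]
opening: 0.17
grasp_force: 58.7
clock: 21.48
eef_pos: [485.9, -142.3, 57.4]
tcp_rot: [-3.141, -0.019, 1.676]
contact_force: [1.2, -0.0, -0.3]
opening: 0.17
grasp_force: 58.7
```

Converted, 18 mm / 400 = 0.045, 15 mm / 400 = 0.0375.

```bash
echo '{"steps": [[0,0,0,0.0375,0,0.0007,0.05],[0,0,0,0.045,0,0.0008,0.05],[0,0,0,0.045,0,0.0008,0.05],[0,0,0,0.0375,0,0.0007,0.05],[0,0,0,0,0,0,0.05]]}' > mv.in && python3 steer.py mv.in; echo '{"steps": [[0,0,0,0.0375,0,0.0007,0.05],[0,0,0,0.045,0,0.0008,0.05],[0,0,0,0.0375,0,0.0007,0.05],[0,0,0,0,0,0,0.05],[0,0,0,0,0,0,0.05]]}' > mv.in && python3 steer.py mv.in;python3 fit.py | egrep 'offs|^side pred|^top pred'; python3 -c "
from h import *
go(468.8,23.8,57.4,1.675)"
```

```text
clock: 21.9
eef_pos: [478.9, -76.3, 57.5]
tcp_rot: [-3.141, -0.019, 1.676]
contact_force: [0.6, -0.6, -1.4]
opening: 0.169
grasp_force: 58.7
clock: 22.32
eef_pos: [474.8, -30.5, 57.6]
tcp_rot: [3.141, -0.018, 1.676]
contact_force: [0.4, 0.3, -1.1]
opening: 0.166
grasp_force: 58.7
offset along +nrm (left of bar), per200, z, per200 [ 1.03 -1.12  0.38 -1.03] rms 1.25
top pred [287.2 248.1] [(np.int32(165), [280, 241, 15, 15], [288.2, 248.2])]
side pred [267.4 222.3] [(np.int32(228), [258, 213, 19, 19], [268.6, 221.1])]
top pred [223.8 255.3] [(np.int32(61), [222, 248, 9, 14], [224.7, 256.1])]
side pred [230.8 198.3] [(np.int32(70), [227, 195, 13, 13], [232.9, 200.8])]
now [475.  -31.2  57.6] yaw 1.675 q [-0.08  0.42  2.09  0.03  0.63 -0.21] t 22.4167
rotvec [ 0.    -0.018 -0.   ] d in now-axes [55.3 -0.4  1.2] in target axes [55.3 -0.4  0.2]
```

```bash
echo '{"steps": [[0,0,0,0.0175,0,0.0003,0.05],[0,0,0,0.02,0,0.0004,0.05],[0,0,0,0.02,0,0.0004,0.05],[0,0,0,0.02,0,0.0004,0.05],[0,0,0,0,0,0,0.05]]}' > mv.in && python3 steer.py mv.in; echo '{"steps": [[0,0,0,0.02,0,0.0004,0.05],[0,0,0,0.02,0,0.0004,0.05],[0,0,0,0.01,0,0.0002,0.05],[0,0,0,0,0,0,0.05],[0,0,0,0,0,0,0.05]]}' > mv.in && python3 steer.py mv.in
```

```text
clock: 22.83
eef_pos: [471.1, 1.6, 57.5]
tcp_rot: [-3.141, -0.018, 1.676]
contact_force: [0.3, -0.1, -0.7]
opening: 0.168
grasp_force: 58.7
clock: 23.25
eef_pos: [469.2, 20.5, 57.5]
tcp_rot: [-3.142, -0.018, 1.676]
contact_force: [0.8, -1.0, -0.6]
opening: 0.168
grasp_force: 58.7
```

Converted, 2 mm / 400 = 0.005, 0.03 mm / 400 = 0.0001.

```bash
for i in 1; do echo '{"steps": [[0,0,0,0.005,0,0.0001,0.05],[0,0,0,0,0,0,0.05],[0,0,0,0,0,0,0.05]]}' > mv.in && python3 steer.py mv.in|sed -n '2p;4p'; done; echo '{"steps": [[0,0,0,0.0038,0,0.0001,0.05],[0,0,0,0,0,0,0.05],[0,0,0,0,0,0,0.05]]}' > mv.in && python3 steer.py mv.in|sed -n '2p;4p'
```

```text
eef_pos: [469.1, 22.1, 57.5]
contact_force: [0.6, -0.1, -1.0]
eef_pos: [468.9, 23.7, 57.5]
contact_force: [-0.1, -0.4, 0.6]
```

Converted, 1 mm / 400 = 0.0025, 0.02 mm / 400 = 0.0001.

```bash
echo '{"steps": [[0,0,0,0.0025,0,0.0001,0.05],[0,0,0,0,0,0,0.05],[0,0,0,0,0,0,0.05]]}' > mv.in && python3 steer.py mv.in|sed -n '2p;4p'
```

```text
eef_pos: [468.8, 24.5, 57.5]
contact_force: [0.1, -3.4, -0.6]
```

Converted, 1.5 mm / 400 = 0.0038.

```bash
echo '{"steps": [[0,0,0,0,0,0.0038,0.05],[0,0,0,0,0,0.0038,0.05],[0,0,0,0,0,0,0.05]]}' > mv.in && python3 steer.py mv.in|sed -n '2p;4p'; echo '{"steps": [[0,0,0,0,0,0,0.4],[0,0,0,0,0,0,0.4],[0,0,0,0,0,0,0.4],[0,0,0,0,0,0,0.4]]}' > mv.in && python3 steer.py mv.in |tail -3; echo '{"steps": [[0,0,0,0,0,-0.0375,0.4],[0,0,0,0,0,-0.075,0.4],[0,0,0,0,0,-0.0875,0.4],[0,-0.0115,0,0,0,-0.0875,0.4],[0,0,0,0,0,0,0.4]]}' > mv.in && python3 steer.py mv.in; python3 -c "
from h import *
go(410.5,-311.5,110,1.76)"
```

```text
eef_pos: [468.9, 24.6, 54.4]
contact_force: [0.5, -3.4, -1.0]
contact_force: [0.2, -0.8, -0.9]
opening: 0.4
grasp_force: 0.0
clock: 25.0
eef_pos: [472.4, 22.9, 175.3]
tcp_rot: [3.133, 0.001, 1.675]
contact_force: [1.9, 0.4, 0.9]
opening: 0.399
grasp_force: 0.0
now [472.4  22.9 175.3] yaw 1.675 q [ 0.05  0.21  2.03 -0.    0.89 -0.06] t 25.0
rotvec [ 0.009  0.002 -0.085] d in now-axes [-326.1  -96.8   64.9] in target axes [-316.8 -123.7   65.3]
```

The bar is in, handle against the first eyelet. Next I'll measure the sign panel's yaw and axis from its red/green top edge.

Run:
```python
from h import *
for n,c in(('top',(430,266)),('side',(349,310))):
    i=r.grab_frame(n).astype(float); D=i[:,:,0]-i[:,:,1]
    L=[]
    for u in range(c[0]-25,c[0]+30):
        col=D[c[1]-30:c[1]+30,u]
        a,b=(col.argmax(),col.argmin())
        if col[a]>50 and col[b]<-20 and 0<b-a<8:
            for k in range(a,b):
                if col[k]>0>=col[k+1]:
                    L.append((u,c[1]-30+k+col[k]/(col[k]-col[k+1]))); break
    L=np.array(L); print(n,len(L),L[[0,-1]] if len(L) else D[c[1]-15:c[1]+15,c[0]].round())
    if len(L)<3: continue
    W=np.array([p2w(n,*q,90) for q in L]); m=W.mean(0); vx,vy=cv2.fitLine(W.astype(np.float32),cv2.DIST_HUBER,0,.01,.01)[:2,0]
    print('W ends',W[0],W[-1],'mean',m,'yaw',np.arctan2(-vx/vy,1))
print(w2p('top',[[410.5,-311.5,6]]),w2p('side',[[410.5,-311.5,90]]))
# foot disc by darkness in top
i=r.grab_frame('top').astype(float)[250:290,405:455]; print((i.max(2)<75).sum(), (np.argwhere(i.max(2)<75).mean(0)+[250,405])[::-1])
```

```text
top 32 [[423.         274.57777778]
 [454.         267.43137255]]
W ends [ 401.5 -272.9] [ 417.9 -348.5] mean [ 409.859375 -310.68125 ] yaw 0.21301779
side 30 [[335.         294.84057971]
 [364.         311.45070423]]
W ends [ 400.9 -277. ] [ 415.8 -349. ] mean [ 408.47       -313.42333333] yaw 0.21076721
[[428.86304299 266.69205211]] [[349.40949771 301.98075657]]
311 [427.20578778 264.76848875]
```

Converted, -36.2 mm / 400 = -0.0905, -10.8 mm / 400 = -0.027.

```bash
echo '{"steps": [[0,0,0,-0.0905,-0.027,0,0.5],[0,0,0,-0.0905,-0.027,0,0.5],[0,0,0,-0.0905,-0.027,0,0.5],[0,0,0,-0.0905,-0.027,0,0.5],[0,0,0,-0.0905,-0.027,0,0.5]]}' > mv.in && python3 steer.py mv.in >/dev/null; echo '{"steps": [[0,0,0,-0.0905,-0.027,0,0.5],[0,0,0,-0.0905,-0.027,0,0.5],[0,0,0,-0.0905,-0.027,0,0.5],[0,0,0,-0.0905,-0.027,0,0.5],[0,0,0.0789,0,0,0,0.5]]}' > mv.in && python3 steer.py mv.in|head -3; for i in 1; do echo '{"steps": [[0,0,0.0789,0,0,0,0.5],[0,0,0.0789,0,0,0,0.5],[0,0,0.0789,0,0,0,0.5],[0,0,0.0789,0,0,0,0.5],[0,0,0.0789,0,0,0,0.5]]}' > mv.in && python3 steer.py mv.in ; done >/dev/null
echo '{"steps": [[0,0,0.0789,0,0,0,0.5],[0,0,0.0789,0,0,0,0.5],[0,0,0.0789,0,0,0,0.5],[0,0,0.0789,0,0,0,0.5],[0,0,0.0789,0,0,0,0.5]]}' > mv.in && python3 steer.py mv.in|head -3
echo '{"steps": [[0,0,0.0789,0,0,0,0.5],[0,0,0.0789,0,0,0,0.5],[0,0,0.0789,0,0,0,0.5],[0,0,0.0789,0,0,0,0.5],[0,0,0.0789,0,0,0,0.5]]}' > mv.in && python3 steer.py mv.in|head -3
echo '{"steps": [[0,0,0.0789,0,0,0,0.5],[0,0,0.0789,0,0,0,0.5],[0,0,0.0789,0,0,0,0.5],[0,0,0.0789,0,0,0,0.5],[0,0,0.0789,0,0,0,0.5]]}' > mv.in && python3 steer.py mv.in|head -3
echo '{"steps": [[0,0,0.0789,0,0,0,0.5],[0,0,0.0789,0,0,0,0.5],[0,0,0.0789,0,0,0,0.5],[0,0,0,0,0,0,0.5],[0,0,0,0,0,0,0.5]]}' > mv.in && python3 steer.py mv.in|head -3
python3 -c "
from h import *
go(410.2,-311.3,80,-1.359)"
```

```text
clock: 25.98
eef_pos: [404.7, -316.5, 168.0]
tcp_rot: [-3.141, 0.001, 1.554]
clock: 26.82
eef_pos: [405.2, -310.6, 167.5]
tcp_rot: [-3.138, 0.002, 0.305]
clock: 27.23
eef_pos: [405.2, -310.6, 167.5]
tcp_rot: [-3.14, 0.003, -0.315]
clock: 27.65
eef_pos: [405.2, -310.7, 167.5]
tcp_rot: [3.141, 0.004, -0.935]
clock: 28.07
eef_pos: [405.5, -310.9, 168.1]
tcp_rot: [3.14, 0.002, -1.297]
now [ 405.5 -310.9  168.1] yaw -1.297 q [-0.66  0.28  1.95  0.    0.91  2.21] t 28.0667
rotvec [0.002 0.002 0.062] d in now-axes [ 1.9 -4.6 88.1] in target axes [ 1.4 -4.5 88.1]
```

Converted, 30 mm / 400 = 0.075, 24 mm / 400 = 0.06, 0.062 rad / 1.5708 = 0.0395.

```bash
echo '{"steps": [[0.0006,0,0.0395,0.0035,-0.0113,0.05,0.5],[0,0,0,0,0,0.075,0.5],[0,0,0,0,0,0.06,0.5],[0,0,0,0,0,0.035,0.5],[0,0,0,0,0,0,0.5]]}' > mv.in && python3 steer.py mv.in 30; python3 -c "
from h import *
go(410.2,-311.3,80,-1.359)"; echo '{"steps": [[0,0,0,0,0,0,0.05],[0,0,0,0,0,0,0.05],[0,0,0,0,0,0,0.05],[0,0,0,0,0,0,0.05],[0,0,0,0,0,0,0.05]]}' > mv.in && python3 steer.py mv.in 30
```

```text
clock: 28.48
eef_pos: [408.9, -309.9, 78.1]
tcp_rot: [3.139, 0.005, -1.359]
contact_force: [0.1, 0.5, -0.2]
opening: 0.501
grasp_force: 0.0
now [ 408.9 -309.9   78.1] yaw -1.359 q [-0.65  0.43  2.    0.    0.72  2.28] t 28.4833
rotvec [ 0.003  0.005 -0.   ] d in now-axes [ 1.6 -1.  -1.9] in target axes [ 1.6 -1.  -1.9]
clock: 28.9
eef_pos: [410.6, -312.1, 82.5]
tcp_rot: [-3.141, -0.001, -1.362]
contact_force: [-4.6, -3.4, -1.7]
opening: 0.138
grasp_force: 32.9
```

Converted, -0.12 rad / 1.5708 = -0.0764.

```bash
echo '{"steps": [[0,0,-0.0382,0,0,0,0.05],[0,0,-0.0764,0,0,0,0.05],[0,0,-0.0764,0,0,0,0.05],[0,0,-0.0764,0,0,0,0.05],[0,0,-0.0764,0,0,0,0.05]]}' > mv.in && python3 steer.py mv.in|sed -n '2,6p'
echo '{"steps": [[0,0,-0.0764,0,0,0,0.05],[0,0,-0.0764,0,0,0,0.05],[0,0,-0.0764,0,0,0,0.05],[0,0,-0.0764,0,0,0,0.05],[0,0,-0.0764,0,0,0,0.05]]}' > mv.in && python3 steer.py mv.in|sed -n '2,6p'
```

```text
eef_pos: [410.8, -311.9, 82.5]
tcp_rot: [-3.141, -0.001, -0.816]
contact_force: [-2.4, -2.1, -2.9]
opening: 0.134
grasp_force: 32.8
eef_pos: [411.0, -311.7, 82.5]
tcp_rot: [-3.141, -0.002, -0.217]
contact_force: [-2.1, 0.5, -2.1]
opening: 0.13
grasp_force: 32.9
```

Converted, -0.12 rad / 1.5708 = -0.0764.

```bash
echo '{"steps": [[0,0,-0.0764,0,0,0,0.05],[0,0,-0.0764,0,0,0,0.05],[0,0,-0.0764,0,0,0,0.05],[0,0,-0.0764,0,0,0,0.05],[0,0,-0.0764,0,0,0,0.05]]}' > mv.in && python3 steer.py mv.in|sed -n '2,6p'
echo '{"steps": [[0,0,-0.0764,0,0,0,0.05],[0,0,-0.0764,0,0,0,0.05],[0,0,-0.0764,0,0,0,0.05],[0,0,-0.0764,0,0,0,0.05],[0,0,-0.0764,0,0,0,0.05]]}' > mv.in && python3 steer.py mv.in|sed -n '2,6p'
echo '{"steps": [[0,0,-0.0764,0,0,0,0.05],[0,0,-0.0764,0,0,0,0.05],[0,0,-0.0764,0,0,0,0.05],[0,0,-0.0764,0,0,0,0.05],[0,0,-0.0764,0,0,0,0.05]]}' > mv.in && python3 steer.py mv.in|sed -n '2,6p'
echo '{"steps": [[0,0,-0.0764,0,0,0,0.05],[0,0,-0.0509,0,0,0,0.05],[0,0,0,0,0,0,0.05],[0,0,0,0,0,0,0.05],[0,0,0,0,0,0,0.05]]}' > mv.in && python3 steer.py mv.in|sed -n '2,6p'
```

```text
eef_pos: [410.9, -311.3, 82.5]
tcp_rot: [3.142, -0.001, 0.383]
contact_force: [-1.8, 2.0, -1.6]
opening: 0.133
grasp_force: 33.1
eef_pos: [410.6, -311.1, 82.5]
tcp_rot: [3.141, -0.001, 0.983]
contact_force: [-2.1, 2.7, -0.1]
opening: 0.134
grasp_force: 33.3
eef_pos: [410.3, -311.0, 82.5]
tcp_rot: [3.141, -0.001, 1.584]
contact_force: [-2.7, 2.0, 2.3]
opening: 0.137
grasp_force: 33.5
eef_pos: [410.3, -311.1, 82.5]
tcp_rot: [3.141, -0.001, 1.774]
contact_force: [-4.4, 2.8, 4.1]
opening: 0.129
grasp_force: 48.7
```

Converted, -40 mm / 400 = -0.1, 35 mm / 400 = 0.0875.

```bash
echo '{"steps": [[0,0,0,0,0,0,0.5],[0,0,0,0,0,0,0.5],[0,0,0,0,0,0,0.5],[0,0,0,0,0,0,0.5]]}' > mv.in && python3 steer.py mv.in|tail -3; echo '{"steps": [[0,0,0,0,0,-0.0375,0.5],[0,0,0,0,0,-0.075,0.5],[0,0,0,0,0,-0.1,0.5],[0,0,0,0,0,-0.1,0.5],[0,0,0,0,0,0,0.5]]}' > mv.in && python3 steer.py mv.in >/dev/null; echo '{"steps": [[0,0,0,0.0875,0,-0.025,0.5],[0,0,0,0.0875,0,0,0.5],[0,0,0,0.0875,0,0,0.5],[0,0,0,0.0875,0,0,0.5],[0,0,0,0,0,0,0.5]]}' > mv.in && python3 steer.py mv.in
python3 - <<'E'
from h import *
b=r.grab_frame('side')[165:345,190:430,::-1]
cv2.imwrite('pics/f1.png',cv2.resize(b,None,fx=3.3,fy=3.3,interpolation=2))
for n,c in(('top',(430,266)),('side',(349,310))):
    i=r.grab_frame(n).astype(float); D=i[:,:,0]-i[:,:,1]
    L=[]
    for u in range(c[0]-25,c[0]+30):
        col=-D[c[1]-30:c[1]+30,u]
        a,b=(col.argmax(),col.argmin())
        if col[a]>20 and col[b]<-50 and 0<b-a<8:
            for k in range(a,b):
                if col[k]>0>=col[k+1]:
                    L.append((u,c[1]-30+k+col[k]/(col[k]-col[k+1]))); break
    L=np.array(L); print(n,len(L))
    if len(L)<3: continue
    W=np.array([p2w(n,*q,90) for q in L]); vx,vy=cv2.fitLine(W.astype(np.float32),cv2.DIST_HUBER,0,.01,.01)[:2,0]
    print('W ends',W[0],W[-1],'mean',W.mean(0),'yaw',np.arctan2(-vx/vy,1))
E
```

```text
contact_force: [0.3, -0.8, -0.4]
opening: 0.499
grasp_force: 0.0
clock: 32.57
eef_pos: [379.9, -170.2, 216.2]
tcp_rot: [-3.141, -0.003, 1.778]
contact_force: [-0.5, -0.3, 0.2]
opening: 0.503
grasp_force: 0.0
top 32
W ends [ 405.3 -273. ] [ 417.7 -348.5] mean [ 411.403125 -310.715625] yaw 0.16221878
side 29
W ends [ 403.8 -277.1] [ 415.8 -349. ] mean [ 410.04482759 -313.40344828] yaw 0.16172203
```

View pics/f1.png

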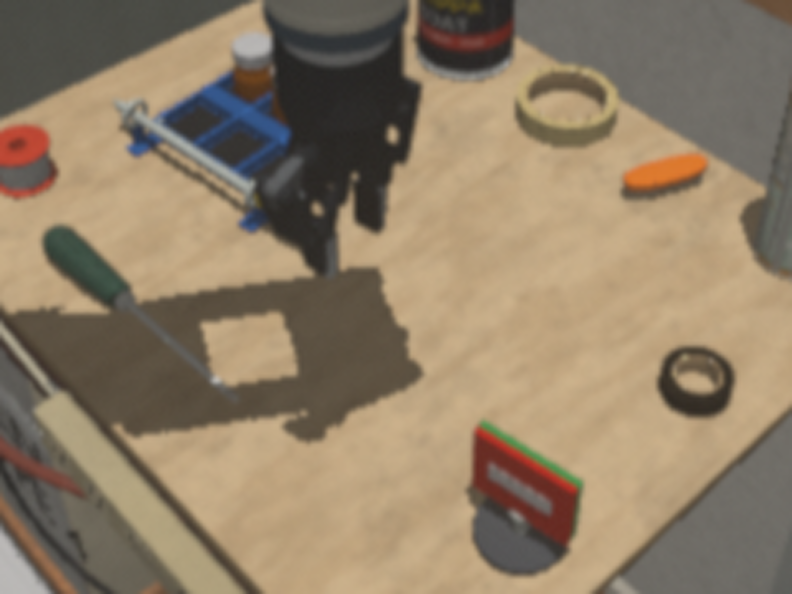

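The picture shows the red face with its white bar to the front and the bar through both eyelets, (125,110)→(255,190). Grip force rose at the end of the twist and the panel reads 0.05 rad short of half a turn. I'll check for the stop by feel, and the yellow handle numerically.

Converted, -35 mm / 400 = -0.0875, 10 mm / 400 = 0.025, 0.041 rad / 1.5708 = 0.0261.

```bash
echo '{"steps": [[0,0,0,-0.0875,0,0,0.5],[0,0,0,-0.0875,0,0,0.5],[0,0,0,-0.0875,0,0,0.5],[0,0,0,-0.0875,0,0.025,0.5],[0,0,0.0261,0,0,0,0.5]]}' > mv.in && python3 steer.py mv.in 30 >/dev/null;echo '{"steps": [[0,0,0,0,0,0,0.5],[0,0,0,0,0,0,0.5]]}' > mv.in && python3 steer.py mv.in|head -3
python3 - <<'E'
from h import *
i=cv2.cvtColor(r.grab_frame('top'),cv2.COLOR_RGB2HSV)[230:290,260:360]
m=((i[:,:,0]>20)&(i[:,:,0]<33)&(i[:,:,1]>150)).astype(np.uint8)
k,l,s,c=cv2.connectedComponentsWithStats(m)
for j in range(1,k):
    if s[j,4]>20:
        q=np.argwhere(l==j); u0,u1=q[:,1].min()+260,q[:,1].max()+260
        print(s[j],p2w('top',*(c[j]+[260,230]),46),'ends',[p2w('top',u,c[j][1]+230,46) for u in(u0-.5,u1+.5)])
go(410.3,-311.1,80,1.733)
E
```

```text
clock: 33.3
eef_pos: [410.5, -312.5, 206.0]
tcp_rot: [3.141, -0.001, 1.735]
now [ 410.5 -311.9  206.3] yaw 1.736 q [-0.65  0.24  1.91  0.    0.99 -0.82] t 33.35
rotvec [ 0.001 -0.001  0.003] d in now-axes [ 7.000e-01 -1.000e-01  1.263e+02] in target axes [  0.8  -0.  126.3]
```

Converted, 35 mm / 400 = 0.0875, 30 mm / 400 = 0.075.

```bash
echo '{"steps": [[0,0,0,0.0018,0,0.0875,0.5],[0,0,0,0,0,0.0875,0.5],[0,0,0,0,0,0.075,0.5],[0,0,0,0,0,0.04,0.5],[0,0,0,0,0,0.02,0.5]]}' > mv.in && python3 steer.py mv.in 30 >/dev/null; echo '{"steps": [[0,0,0,0,0,0,0.5],[0,0,0,0,0,0,0.05],[0,0,0,0,0,0,0.05],[0,0,0,0,0,0,0.05],[0,0,0,0,0,0,0.05]]}' > mv.in && python3 steer.py mv.in 30;  python3 -c "
from h import *
print(r.sense()['wrist_torque'])"
echo '{"steps": [[0,0,-0.0064,0,0,0,0.05],[0,0,0,0,0,0,0.05],[0,0,0,0,0,0,0.05]]}' > mv.in && python3 steer.py mv.in >/dev/null; python3 -c "
from h import *
s=r.sense();print(s['wrist_torque'],s['tcp_rot'][2],s['grasp_force'],s['opening'])"
echo '{"steps": [[0,0,-0.0095,0,0,0,0.05],[0,0,0,0,0,0,0.05],[0,0,0,0,0,0,0.05]]}' > mv.in && python3 steer.py mv.in >/dev/null; python3 -c "
from h import *
s=r.sense();print(s['wrist_torque'],s['tcp_rot'][2],s['grasp_force'],s['opening'])
i=cv2.cvtColor(r.grab_frame('top'),cv2.COLOR_RGB2HSV)[230:290,260:360]
m=((i[:,:,0]>21)&(i[:,:,0]<35)&(i[:,:,1]>120)).astype(np.uint8)
q=np.argwhere(m)+[230,260]; print(len(q),q.mean(0),q.min(0),q.max(0))
"
```

```text
clock: 34.18
eef_pos: [410.5, -311.5, 84.1]
tcp_rot: [3.141, 0.001, 1.736]
contact_force: [-6.2, -2.5, 6.3]
opening: 0.137
grasp_force: 32.5
[-0.37923126  1.05417231 -0.0455892 ]
[-0.39364719  1.01291546 -0.42310426] 1.7454448500132789 33.44985365867615 0.13532932227253794
[-0.36764234  1.04508229 -0.78288318] 1.7597175959814093 39.23672139644623 0.12953895475996577
140 [246.38571429 300.17142857] [243 289] [250 311]
```

Turning on met 0.8 N m, so that is the stop at 3.25 rad. Back off about 0.11 rad to pi. The yellow handle spans columns 289–311, close up to the eyelet at 287.

Converted, 0.05 rad / 1.5708 = 0.0318.

```bash
echo '{"steps": [[0,0,0.0318,0,0,0,0.05],[0,0,0.0318,0,0,0,0.05],[0,0,0.0191,0,0,0,0.05],[0,0,0,0,0,0,0.05],[0,0,0,0,0,0,0.05]]}' > mv.in && python3 steer.py mv.in >/dev/null; python3 -c "
from h import *
s=r.sense();print(s['wrist_torque'],s['tcp_rot'][2],s['grasp_force'])"; echo '{"steps": [[0,0,0,0,0,0,0.5],[0,0,0,0,0,0,0.5],[0,0,0,0,0,0,0.5],[0,0,0,0,0,0,0.5]]}' > mv.in && python3 steer.py mv.in|tail -3; echo '{"steps": [[0,0,0,0,0,-0.0375,0.5],[0,0,0,0,0,-0.075,0.5],[0,0,0,0,0,-0.1,0.5],[0,0,0,0,0,-0.1,0.5],[0,0,0,0,0,0,0.5]]}' > mv.in && python3 steer.py mv.in >/dev/null; echo '{"steps": [[0,0,0,0.0875,0,-0.025,0.5],[0,0,0,0.0875,0,0,0.5],[0,0,0,0.0875,0,0,0.5],[0,0,0,0.0875,0,0,0.5],[0,0,0,0,0,0,0.5]]}' > mv.in && python3 steer.py mv.in|head -2
python3 - <<'E'
from h import *
for n,c in(('top',(430,266)),('side',(349,310))):
    i=r.grab_frame(n).astype(float); D=i[:,:,0]-i[:,:,1]; L=[]
    for u in range(c[0]-25,c[0]+30):
        col=-D[c[1]-30:c[1]+30,u]; a,b=(col.argmax(),col.argmin())
        if col[a]>20 and col[b]<-50 and 0<b-a<8:
            for k in range(a,b):
                if col[k]>0>=col[k+1]:
                    L.append((u,c[1]-30+k+col[k]/(col[k]-col[k+1]))); break
    W=np.array([p2w(n,*q,90) for q in L]); vx,vy=cv2.fitLine(W.astype(np.float32),cv2.DIST_HUBER,0,.01,.01)[:2,0]
    print(n,len(L),'yaw',np.arctan2(-vx/vy,1))
E
```

```text
[-0.3767425   1.01870044 -0.02683104] 1.631086779207927 32.50271737575531
contact_force: [0.2, 0.3, -0.6]
opening: 0.501
grasp_force: 0.0
clock: 36.32
eef_pos: [400.9, -166.6, 217.3]
top 32 yaw 0.057341296
side 27 yaw 0.056355316
```

```bash
python3 -c "
from rig import r
print(r.sign_off())"
```

```text
the job is handed in; nothing more can be done
None
```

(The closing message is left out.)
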